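# Clear the plan and hold the magnifier over its staircase

### The job

Clear the mounted drawing for a close look: lay the two felt markers in the long pen bay of the desk tray and the eraser in the bay with the pencil sharpener. Then take the magnifier by its handle out of its slanting stand and turn it level, and finish while still holding it steady about 10 cm above the drawing, with the lens centred over the round staircase. Leave the other things on the desk where they are.

Things in the scene. Friction and masses are not known exactly. Their poses are not given: they have to be found in the camera images.
- drawing: the floor plan mounted on a fixed white board, 170 (its x) x 240 (its y) x 5 mm thick, lying on the desk; origin at the centre of its underside, z up. Both markers and the eraser lie flat on it at the start, roughly parallel to its x, about 75 mm apart along its y, in any order, with at least 25 mm free on each side of their middles
- stair (a point): centre of the round (spiral) staircase drawn on the plan, a 40 mm circle with radial treads; the point lies on the drawing's upper face, 5 mm above the desk, 15 mm along +x and 30 mm along -y from the drawing's centre
- marker_a_c (a point): centre (half-way up) of a flat felt marker, 112 (its x) x 22 (its y) x 15 mm, grey with a black cap at +x, 25 g or so, z up; its pose gives its direction
- marker_b_c (a point): centre of the second marker, the same as the first
- eraser_c (a point): centre (half-way up) of the white block eraser in a card sleeve, 60 (its x) x 24 (its y) x 15 mm, about 25 g, z up
- tray: fixed grey desk tray, 190 (its x) x 141 (its y) mm, walls 32 mm high and 3 mm thick, floor 3 mm thick; origin at the centre of its underside, z up. A wall along x at y = 0 parts it: the long pen bay fills the -y side; the +y side is split by a wall at x = +20 mm into the small-things bay (-x part, where the pencil sharpener lies in the outer corner) and a bay of binder clips (+x part, 70 mm long)
- pen_bay (a point): middle of the pen bay's floor, 3 mm above the desk; the bay is 184 (tray x) x 66 mm (tray y) inside; a flat 7 mm thick carpenter's pencil already lies in it along its outer (-y) wall. A marker may lie on the other marker or on the pencil
- small_bay (a point): middle of the floor of the small-things bay, 3 mm above the desk; 110 (tray x) x 66 mm (tray y) inside; the 25 x 16 x 12 mm steel sharpener lies in its -x, +y corner, its centre about 41 mm along -x and 23 mm along +y from this point
- stand: fixed magnifier stand: dark wooden base 130 (its x) x 90 (its y) x 18 mm with an aluminium sleeve that slants up and towards the stand's +x, 40 degrees off vertical; origin under the base, 5 mm towards -x from its centre, z up
- sleeve_mouth (a point): centre of the sleeve's mouth, 75 mm above the desk. The sleeve is 31 mm wide (stand y) and 23 mm deep outside, 24 x 16 mm inside, and takes 65 mm of the handle; the magnifier must be drawn at least 66 mm out along the sleeve, that is along (0.643, 0, 0.766) of the stand's frame
- magnifier: hand magnifier, about 120 g, handle down in the sleeve. Origin on the handle's axis, 24 mm out of the sleeve's mouth, the place to grip: black, flat-sided, 20 mm wide (its y), 13 mm thick (its z), bare for 25 mm either way along x. +x runs along the handle to the lens: in the stand up the sleeve, 2 to 3 degrees more slanted (it has play); z, normal to the glass, points up and to the stand's -x
- lens (a point): centre of the magnifier's lens, 74 mm along the magnifier's +x from its origin; glass in a round steel rim 77 mm across and 8 mm thick; axes as the magnifier's. The handle spans magnifier x = -89 to +26 mm, then a thin steel neck to the rim. In the stand the rim's top is about 180 mm above the desk: pass over it
- tape_roll: bystander: roll of white paper tape lying on its side face, 72 mm across, 20 mm high, between the drawing and the robot; origin under its centre
- stapler: bystander: stapler, 45 x 150 x 52 mm, beyond the drawing; origin under its centre
- model_car: bystander: grey model car, 70 x 180 x 50 mm, beyond the drawing; origin under its centre
- dispenser: bystander: black tape dispenser, 70 x 150 x 80 mm, beyond the drawing; origin under its centre
- calculator: bystander: black pocket calculator, 150 x 80 x 18 mm, lying at the left of the desk; origin under its centre
- pencil: bystander: flat wooden carpenter's pencil, 165 x 13 x 7 mm, lying along the pen bay's outer wall; origin under its centre, x to its point; it may be nudged or lain upon but stays in the bay
- sharpener: bystander: steel pencil sharpener, 25 x 16 x 12 mm, in the corner of the small-things bay; origin under its centre; it may be nudged but stays in the bay

How it is judged:
By the outcome, as a careful person would: the job done as asked, in the order asked, and still so for the second after the job is handed in, while the arm keeps its last pose, push and grip.
It also fails if it takes over 72 s, if anything falls off the work surface, if the arm or the gripper's body presses on something with over 40 N, if the wrist force passes 120 N, or if a joint passes its speed limit or range.

### The arm

A 7-joint arm with a two-finger parallel gripper is mounted at the origin on the work surface. World frame = base frame: x ahead of the robot, y to its left, z up, the work surface at z = 0. Lengths are in mm, angles in rad, forces in N, time in s.
With the tool pointing down it reaches from about 350 to 900 mm from the base axis. Payload 19.9 kg.
Tool frame: the origin (TCP) lies on the centre line of the jaws, within the pads' length; the fingertips stand 11 mm ahead of it and the grasp point (between the pads) lies 8 mm behind it (manip.tcp_to_tips is the distance from the TCP to the fingertips, in mm); z points along the fingers, y is the line along which they close (so a half turn about z gives the same grasp; the last joint's range is limited). The gripper opens to 85 mm and grips with 20 to 120 N. Pads are 22 mm wide; open, the fingers measure 114 mm over their backs; the gripper's body (76 mm by 85 mm) begins 54 mm behind the grasp point. The pads swing forward as they close: fully open they stand 13 mm farther back than shut.
Start: joints at [1.133, 0.417, -0.01, 1.614, 0.005, 1.111, -0.053], TCP at [240.961, -576.663, 242.26] pointing down, gripper open.
Joint ranges: [-2.81, 2.81], [-0.39, 2.02], [-1.27, 1.25], [0.06, 2.57], [-1.19, 4.33], [0.19, 2], [-2.82, 2.82]. Speed limits (rad/s): [1.89, 1.89, 2.39, 2.39, 3.01, 3.01, 3.01].

### API

Orientations are given as a 3x3 rotation matrix whose columns are the frame's x, y, z axes.
In Python, from plant import manip gives the robot as it stands.
- The arm moves only by the tool carry_out, never from a script. Its argument "targets" is a list of rows, each a list of 5 numbers: the shift along the world's x, y, z in mm, then the turn about the world's z in rad, then the closure, from 0 (fully open) to 1 (shut). In form: [[x, y, z, turn, gripper], ...]. A call has exactly 5 rows; each row shifts and turns the commanded pose from where the row before left it; what a row does not reach is not made up. A row lasts 1/10 s, in which the tool goes at most 50 mm and 8.59 degrees, less where a joint would pass 70% of its speed; a pose out of reach is approached as far as the arm can. A call is refused whole if a number of a shift passes 50 or a number of a turn 0.15, either way. A call with a gripper value outside its range is refused whole. The fingers move at their own pace and stop on an object; the grip force is fixed at half the most. Time passes only in rows, so rows that do not move let the fingers close, or fill a call up. It gives the time, the measured TCP pose, the force, the opening and the grip force at its end, in the units of the state.
- manip.read_state(): the state, without advancing time (a new reading comes with each control period).
- manip.capture(name): name is "scene" or "top" or "wrist"; returns the picture (400x640x3 uint8, red, green, blue); there is no depth.
- manip.camera_model(name): a dict with "K" (3x3 intrinsics, pixels), "view" (4x4, takes a point from world to camera coordinates). Camera axes: x right, y up, looking along -z (the intrinsics and any distortion apply to the point x, -y, -z); pixel columns grow to the right and rows downward; lengths in mm; the calibration is good to about 2 mm. A picture is of the moment at which its call begins: read the wrist's pose just before it. camera_model takes no time and is no camera call; for the wrist camera it gives the pose at the moment of the call.
- manip.job_done(): hands the job in; it is judged then, once.
Trained networks look in the newest picture that a camera, given by its name, has taken for a name from the list of things; names that differ only in an ending like _2 or _b are one class to them, and where a whole thing is asked for, a point or a joint stands for the part that bears it (a point fixed in the world has none). Each returns a list of dicts, best first, with "confidence" (0 to 1); they miss things now and then, are a little off and sometimes report something else, mostly with a low value. They report only what shows in the picture. A call takes as long as a camera call.
- manip.regions_of(camera, target): "mask" (400x640 bool, what is visible of it) and "xy" ([column, row] in pixels, amid what is visible of it).
The state is a dict: "time": time; "qpos": joint angles; "joint_velocities": joint speeds; "tau": joint torques, N m; "ee_pos": TCP position; "ee_rot": TCP orientation; "force": force on the tool from outside, world axes, zero at the start; "wrist_torque": the same for the moment, N m; "grip_width": finger opening in mm; "grasp_force": force on a finger pad.
Only numpy, scipy, OpenCV 4.12 (cv2) and the standard library are available. Lean on these libraries where they do the work, as an engineer would, in place of code of your own. Each camera call takes 0.05 s, during which the arm holds its last target. There are 200 camera calls.

## Working session

There is one attempt and no reset: what is moved stays moved. The work goes in short steps, Python scripts to look and compute and a tool call to move; the robot and the scene stay as the last step left them, time stands still between calls to the robot, and variables do not carry over. Pictures are saved under pics/ and viewed, at most 10 in all, crops included, and the job is handed in when it is done.

Besides the shell and the picture viewer there is one more tool, called after "Request:" by a JSON object that holds its "fn" and its "kwargs". carry_out: Moves the arm, as the interface text tells. Its arguments: {"type":"object","properties":{"targets":{"type":"array","items":{"type":"array","items":{"type":"number"}}}},"required":["targets"]}

```bash
ls; mkdir -p pics; cat > h.py <<'E'
import numpy as np, cv2
from plant import manip
def save(im,n): cv2.imwrite(f'pics/{n}.png',im[:,:,::-1])
def ray(M,px):
    K=np.array(M['K']);V=np.array(M['view'])
    d=np.linalg.inv(K)@[px[0],px[1],1.]; d=np.array([d[0],-d[1],-d[2]])
    R=V[:3,:3]; return -R.T@V[:3,3], R.T@d/np.linalg.norm(d)
def onz(M,px,z):
    o,d=ray(M,px); return o+d*(z-o[2])/d[2]
def proj(M,P):
    K=np.array(M['K']);V=np.array(M['view'])
    c=V[:3,:3]@np.asarray(P,float)+V[:3,3]; p=K@[c[0],-c[1],-c[2]]; return p[:2]/p[2]
def tri(Ms,pxs):
    A=np.zeros((3,3));b=np.zeros(3)
    for M,p in zip(Ms,pxs):
        o,d=ray(M,p);Q=np.eye(3)-np.outer(d,d);A+=Q;b+=Q@o
    X=np.linalg.solve(A,b); return X,[np.round(np.array(p)-proj(M,X),1) for M,p in zip(Ms,pxs)]
E
python3 - <<'E'
from h import *
np.set_printoptions(precision=3,suppress=True)
M={}
for c in ['scene','top','wrist']:
    im=manip.capture(c); save(im,c+'0'); M[c]=manip.camera_model(c)
    print(c,{k:(v if k not in('K','view') else None) for k,v in M[c].items()},'pos',ray(M[c],(320,200)))
for n in ['marker_a_c','eraser_c','drawing','tray','stand','magnifier','sharpener','pencil','tape_roll','stapler','model_car','dispenser','calculator']:
    for c in ['scene','top']:
        for r in manip.regions_of(c,n)[:3]:
            m=r['mask'].astype(np.uint8); ys,xs=np.nonzero(m)
            rc=cv2.minAreaRect(np.stack([xs,ys],1).astype(np.float32)) if len(xs) else None
            print(n,c,round(r['confidence'],2),np.round(r['xy'],1),'n',len(xs),'rect',np.round(cv2.boxPoints(rc).ravel(),0) if rc else '', 'z0',onz(M[c],r['xy'],10).round(0))
s=manip.read_state();print(s['time'],s['ee_rot'],s['grip_width'],manip.tcp_to_tips)
E
```

```text
pics
scene {'K': None, 'view': None} pos (array([1157.39 , -598.732,  652.206]), array([-0.558,  0.643, -0.524]))
top {'K': None, 'view': None} pos (array([ 476.577,   77.334, 1910.482]), array([ 0.055,  0.001, -0.998]))
wrist {'K': None, 'view': None} pos (array([ 310.368, -546.196,  373.973]), array([-0.278, -0.106, -0.955]))
marker_a_c scene 0.57 [303.3 218.7] n 306 rect [284. 224. 285. 216. 324. 219. 323. 228.] z0 [503.  79.  10.]
marker_a_c top 0.57 [322.7 216.8] n 202 rect [313. 204. 319. 201. 333. 228. 327. 231.] z0 [519.  71.  10.]
eraser_c scene 0.73 [278.9 252.9] n 246 rect [266. 254. 270. 243. 291. 251. 287. 262.] z0 [560. -74.  10.]
eraser_c top 0.62 [360.8 204.6] n 119 rect [357. 196. 364. 194. 368. 211. 360. 212.] z0 [561. -69.  10.]
drawing scene 0.74 [293.7 245. ] n 2709 rect [241. 256. 296. 188. 341. 225. 286. 292.] z0 [567. -27.  10.]
drawing scene 0.52 [264.6 208.2] n 302 rect [256. 201. 279. 201. 279. 218. 256. 218.] z0 [375.  46.  10.]
drawing top 0.57 [340.5 210.6] n 2643 rect [304. 194. 369. 178. 380. 224. 316. 240.] z0 [541.   5.  10.]
tray scene 0.74 [186.  2
[... 2034 characters left out ...]
314. 137. 363. 137. 363. 157. 314. 157.] z0 [777.   9.  10.]
model_car top 0.55 [444.9 219. ] n 144 rect [439. 238. 445. 199. 448. 199. 443. 238.] z0 [ 504. -375.   10.]
dispenser scene 0.93 [407.  221.8] n 1137 rect [378. 226. 414. 194. 433. 216. 397. 248.] z0 [741. 256.  10.]
dispenser top 0.68 [280.1 152.1] n 751 rect [253. 146. 293. 146. 293. 165. 253. 165.] z0 [760. 223.  10.]
calculator scene 0.9 [367.8 155.2] n 374 rect [346. 156. 352. 143. 388. 157. 383. 171.] z0 [403. 550.  10.]
calculator top 0.85 [191.8 247.3] n 964 rect [178. 267. 184. 226. 208. 229. 202. 271.] z0 [417. 548.  10.]
1.45 [[ 0.923  0.386 -0.   ]
 [ 0.386 -0.923  0.   ]
 [-0.    -0.    -1.   ]] 85.40128729594127 11.0
```

```bash
python3 - <<'E'
import cv2,numpy as np
t=cv2.imread('pics/top0.png')[135:275,230:470]; s=cv2.imread('pics/scene0.png')[130:350,130:450]
t=cv2.resize(t,None,fx=3.3,fy=3.3,interpolation=cv2.INTER_CUBIC);s=cv2.resize(s,None,fx=2.5,fy=2.5,interpolation=cv2.INTER_CUBIC)
cv2.imwrite('pics/t0c.png',t);cv2.imwrite('pics/s0c.png',s)
E
```

```text
(no output)
```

View pics/t0c.png

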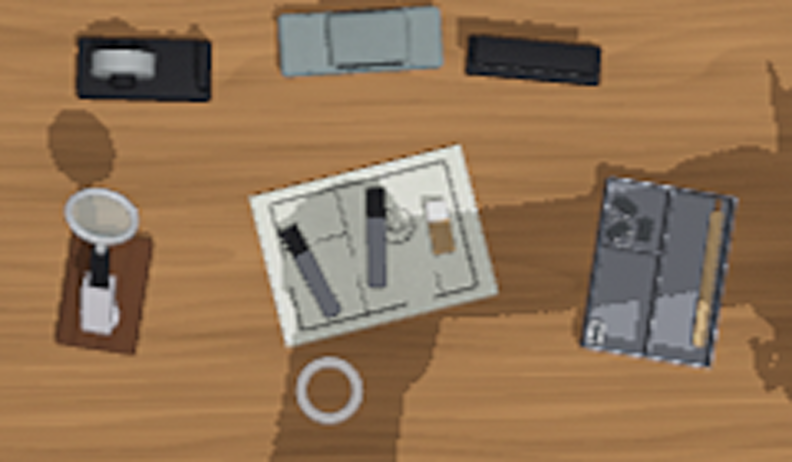

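View pics/s0c.png

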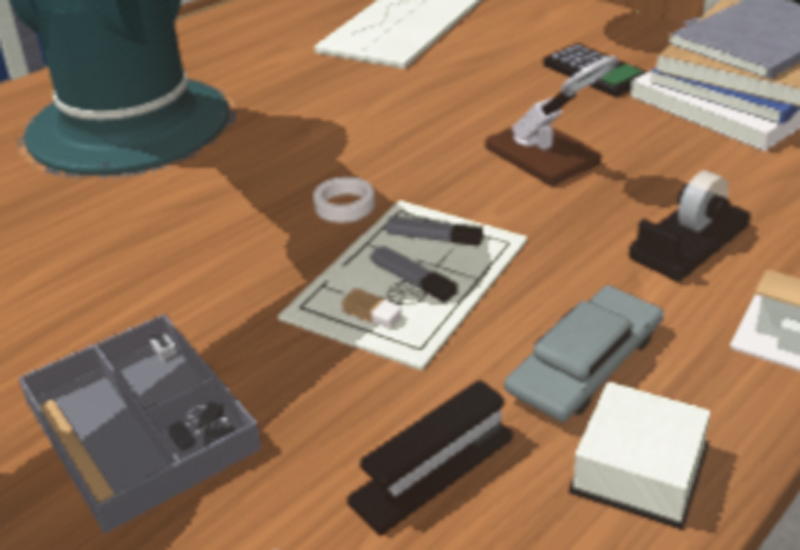

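The top view shows the drawing (crop 372,245) with markers at (312,272) and (376,237) and the eraser at (440,225). The tray is at the right, around (660,272). The stand is at the left with the lens at (100,217), pointing to world +x. The scene view agrees. Next I move the wrist camera over the drawing.

Request:
{"fn": "carry_out", "kwargs": {"targets": [[17,38.5,5,-0.01,0],[17,38.5,5,-0.01,0],[17,38.5,5,-0.01,0],[17,38.5,5,-0.01,0],[17,38.5,5,-0.01,0]]}}

```text
time: 1.95
ee_pos: [326.4, -382.6, 267.6]
ee_rot: [[0.941, 0.339, 0.0], [0.339, -0.941, -0.0], [0.0, 0.0, -1.0]]
force: [0.7, -0.6, 0.5]
grip_width: 85.3
grasp_force: 0.0
```

Request:
{"fn": "carry_out", "kwargs": {"targets": [[17,38.5,5,-0.01,0],[17,38.5,5,-0.01,0],[17,38.5,5,-0.01,0],[17,38.5,5,-0.01,0],[17,38.5,5,-0.01,0]]}}

```text
time: 2.45
ee_pos: [411.4, -190.0, 292.7]
ee_rot: [[0.957, 0.291, 0.0], [0.291, -0.957, -0.0], [0.0, 0.001, -1.0]]
force: [0.5, -0.6, -0.6]
grip_width: 85.4
grasp_force: 0.0
```

Request:
{"fn": "carry_out", "kwargs": {"targets": [[17,38.5,5,-0.01,0],[17,38.5,5,-0.01,0],[17,38.5,5,-0.01,0],[17,38.5,5,-0.01,0],[0,0,0,0,0]]}}

```text
time: 2.95
ee_pos: [480.5, -32.6, 313.1]
ee_rot: [[0.966, 0.259, 0.002], [0.259, -0.966, 0.001], [0.002, -0.001, -1.0]]
force: [-1.7, -1.7, 0.9]
grip_width: 85.3
grasp_force: 0.0
```

```bash
cat >> h.py <<'E'
np.set_printoptions(precision=3,suppress=True)
def look(name,targets,zs,n=2):
    "wrist picture; min-area rectangle of each mask on its plane z"
    M=manip.camera_model('wrist'); im=manip.capture('wrist'); save(im,name); out={}
    for t,z in zip(targets,zs):
        out[t]=[]
        for r in manip.regions_of('wrist',t)[:n]:
            ys,xs=np.nonzero(r['mask'])
            if len(xs)<20: continue
            P=np.array([onz(M,p,z)[:2] for p in zip(xs,ys)]).astype(np.float32)
            (c,(w,h),a)=cv2.minAreaRect(P); e=cv2.boxPoints(((c),(w,h),a))
            d=max([e[1]-e[0],e[2]-e[1]],key=lambda v:v@v); y=np.degrees(np.arctan2(d[1],d[0]))
            y=(y+90)%180-90
            print(t,round(r['confidence'],2),'px',np.round(r['xy'],1),'c',np.round(c,1),'size',round(max(w,h),1),round(min(w,h),1),'yaw',round(y,1),'edge',xs.min()<2 or xs.max()>637 or ys.min()<2 or ys.max()>397)
            out[t].append((r,c,y))
    return M,out
def st():
    s=manip.read_state(); print('t',s['time'],'tcp',np.round(s['ee_pos'],1),'yaw',round(np.degrees(np.arctan2(s['ee_rot'][1][0],s['ee_rot'][0][0])),1),'tilt',np.round(np.array(s['ee_rot'])[2],3),'w',round(s['grip_width'],1),'gf',round(s['grasp_force'],1),'F',np.round(s['force'],1),'q',np.round(s['qpos'],2)); return s
E
python3 - <<'E'
from h import *
st()
look('w1',['marker_a_c','eraser_c','drawing'],[20,20,5],3)
E
```

```text
t 2.95 tcp [480.5 -32.6 313.1] yaw 15.0 tilt [ 0.002 -0.001 -1.   ] w 85.3 gf 0.0 F [-1.7 -1.7  0.9] q [ 0.42  0.11 -0.45  1.86  0.05  1.18 -1.35]
marker_a_c 0.97 px [260.  117.7] c [516.6  66.6] size 111.9 26.5 yaw 28.1 edge False
eraser_c 0.6 px [366.1 115.3] c [562.4 -73.3] size 60.5 28.7 yaw 10.1 edge False
eraser_c 0.5 px [311.9 106.7] c [543.3  -2.4] size 234.7 165.6 yaw -76.8 edge False
drawing 0.86 px [307.8 108.8] c [543.2  -1.7] size 242.0 170.9 yaw -76.8 edge False
```

View pics/w1.png

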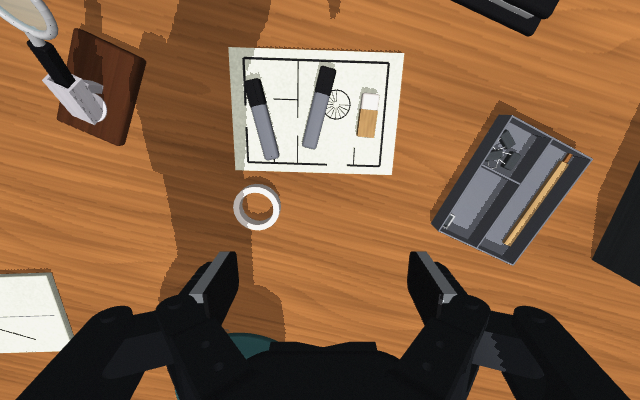

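The wrist view shows the drawing upright, with markers centred near (262,118) and (318,107), the eraser at (367,115) and the stairs at (336,103). The tray is at (515,190) and the stand with the magnifier at upper left. I go closer for a second view, with the fingers partly closed.

Request:
{"fn": "carry_out", "kwargs": {"targets": [[7,20,-30,0.046,0.5],[7,20,-30,0.046,0.5],[7,20,-30,0.046,0.5],[7,20,-30,0.046,0.5],[7,20,-30,0.046,0.5]]}}

```text
time: 3.65
ee_pos: [514.1, 61.7, 161.1]
ee_rot: [[0.884, 0.467, 0.0], [0.467, -0.884, -0.0], [-0.0, 0.0, -1.0]]
force: [1.2, -0.3, -0.8]
grip_width: 42.8
grasp_force: 0.0
```

```bash
python3 - <<'E'
from h import *
import pickle
s=st()
M,o=look('w2',['marker_a_c','eraser_c','drawing','tray','sharpener','pencil','stand','magnifier'],[20,20,5,32,15,10,18,100],3)
pickle.dump((M,{k:[(r['xy'],r['mask']) for r,_,_ in v] for k,v in o.items()}),open('w2.pkl','wb'))
E
```

```text
t 3.65 tcp [514.1  61.7 161.1] yaw 27.8 tilt [-0.  0. -1.] w 42.8 gf 0.0 F [ 1.2 -0.3 -0.8] q [ 0.24  0.37 -0.5   1.94  0.23  0.89 -1.46]
marker_a_c 0.7 px [317.8 179.2] c [517.6  68.1] size 110.5 22.5 yaw 27.0 edge False
eraser_c 0.79 px [467.7 210.1] c [562.  -71.7] size 60.9 33.9 yaw 10.7 edge False
drawing 0.74 px [389.9 173.4] c [543.6  -2.1] size 241.6 170.5 yaw -76.8 edge False
tray 0.76 px [600.  325.6] c [ 528.8 -298.7] size 179.6 141.0 yaw 79.4 edge True
tray 0.31 px [404.1 185.2] c [553.5   1.9] size 106.2 24.7 yaw -0.3 edge False
sharpener 0.3 px [13.5 57.9] c [502.5 358. ] size 66.7 34.9 yaw 36.2 edge True
sharpener 0.19 px [615.1 367.8] c [ 484.6 -354.2] size 79.1 22.8 yaw -10.0 edge True
pencil 0.9 px [618.1 366. ] c [ 483.  -362.7] size 82.0 23.9 yaw -9.6 edge True
stand 0.83 px [86.5 84.2] c [500.5 300.7] size 131.4 113.7 yaw -9.9 edge True
magnifier 0.7 px [12.5 54.2] c [526.3 279. ] size 45.8 23.3 yaw 37.0 edge True
```

View pics/w2.png

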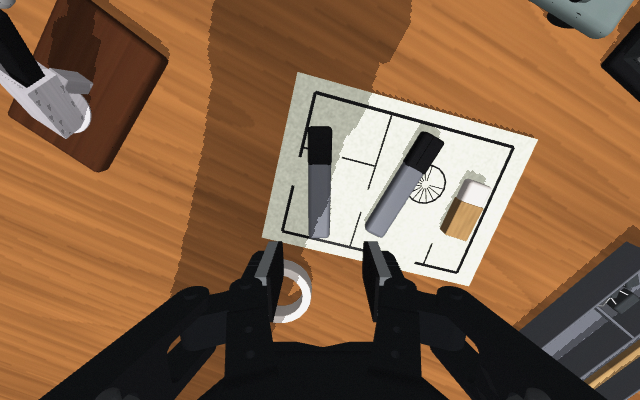

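The closer view shows marker 1 at (318,180) between the finger lines, marker 2 at (404,185), and the eraser at (463,210). Before descending I check heights from the two views, and locate the tray and stand.

```bash
cat >> h.py <<'E'
def wcam(pos,yaw_deg,M,s):
    pass
E
python3 - <<'E'
from h import *
import pickle
M2,o=pickle.load(open('w2.pkl','rb'))
T=manip.camera_model('top');S=manip.camera_model('scene')
# heights
for n,pw,ps,pt in [('mk1',o['marker_a_c'][0][0],(303.3,218.7),(322.7,216.8)),('er',o['eraser_c'][0][0],(278.9,252.9),(360.8,204.6))]:
    print(n,tri([M2,S,T],[pw,ps,pt]))
# tray rim corners: crop pixels in top/scene
tc=lambda x,y:(230+x/3.3,135+y/3.3); sc=lambda x,y:(130+x/2.5,130+y/2.5)
for a,b in [((605,178),(165,318)),((737,199),(260,433)),((711,365),(107,525)),((583,349),(23,380))]:
    print('tray',[onz(T,tc(*a),32).round(0)[:2],onz(S,sc(*b),[32,32,0,32][[605,737,711,583].index(a[0])]).round(0)[:2]])
# stand base corners at z 18
for a in [(72,232),(153,236),(135,354),(56,342)]: print('stand',onz(T,tc(*a),18).round(0)[:2])
print('lens top', onz(T,tc(101,217),130), 'handle',onz(T,tc(100,265),93))
E
```

```text
mk1 (array([518.525,  70.046,  20.629]), [array([-0.5, -4. ]), array([-1.6, -0.3]), array([-0.2, -0.2])])
er (array([562.038, -74.03 ,  13.388]), [array([3.8, 1.1]), array([-0.6,  0.8]), array([-1.4,  0.2])])
tray [array([ 614., -259.]), array([ 436., -234.])]
tray [array([ 588., -403.]), array([ 627., -270.])]
tray [array([ 408., -368.]), array([ 583., -396.])]
tray [array([ 428., -230.]), array([ 411., -367.])]
stand [565. 328.]
stand [559. 238.]
stand [430. 260.]
stand [445. 346.]
lens top [575.24  282.584 130.   ] handle [526.499 288.445  93.   ]
```

Request:
{"fn": "carry_out", "kwargs": {"targets": [[1,2,-45,0,0.5],[1,2,-45,0,0.5],[1,1,-30,0,0.5],[0,0,-15,0,0.5],[0,0,-9,0,0.5]]}}

```text
time: 4.6
ee_pos: [517.0, 67.0, 17.9]
ee_rot: [[0.885, 0.467, -0.0], [0.467, -0.885, -0.0], [-0.0, -0.0, -1.0]]
force: [0.5, 0.5, 1.2]
grip_width: 42.6
grasp_force: 0.0
```

Request:
{"fn": "carry_out", "kwargs": {"targets": [[0,0,0,0,1],[0,0,0,0,1],[0,0,0,0,1],[0,0,0,0,1],[0,0,0,0,1]]}}

```text
time: 5.1
ee_pos: [517.7, 67.3, 19.4]
ee_rot: [[0.884, 0.467, 0.002], [0.467, -0.884, -0.0], [0.001, 0.001, -1.0]]
force: [-1.3, -1.0, 9.4]
grip_width: 20.3
grasp_force: 59.9
```

Request:
{"fn": "carry_out", "kwargs": {"targets": [[0,0,30,0,1],[0,0,45,0,1],[0,0,45,0,1],[-3,-37,0,-0.06,1],[-3,-37,0,-0.06,1]]}}

```text
time: 5.6
ee_pos: [511.7, -7.1, 140.3]
ee_rot: [[0.934, 0.357, 0.004], [0.357, -0.934, -0.0], [0.003, 0.002, -1.0]]
force: [0.6, -1.0, -1.4]
grip_width: 20.4
grasp_force: 58.8
```

Request:
{"fn": "carry_out", "kwargs": {"targets": [[-3,-37,0,-0.06,1],[-3,-37,0,-0.06,1],[-3,-37,0,-0.06,1],[-3,-37,0,-0.06,1],[-3,-37,0,-0.06,1]]}}

```text
time: 6.1
ee_pos: [495.7, -193.3, 139.0]
ee_rot: [[0.998, 0.063, 0.001], [0.063, -0.998, -0.0], [0.001, 0.0, -1.0]]
force: [0.3, 0.9, 0.1]
grip_width: 20.1
grasp_force: 58.9
```

Request:
{"fn": "carry_out", "kwargs": {"targets": [[-3,-37,0,-0.06,1],[-3,-37,0,-0.06,1],[-3,-37,0,-0.06,1],[-2,-39,0,0,1],[0,0,0,0,1]]}}

```text
time: 6.6
ee_pos: [483.4, -347.2, 138.7]
ee_rot: [[0.993, -0.12, 0.0], [-0.12, -0.993, -0.002], [0.0, 0.002, -1.0]]
force: [0.3, 0.3, -0.2]
grip_width: 20.1
grasp_force: 58.9
```

```bash
python3 - <<'E'
from h import *
st()
M,o=look('w3',['tray','pencil','sharpener','marker_a_c'],[32,10,15,110],1)
m=o['tray'][0][0]['mask'].astype(np.uint8)
c=max(cv2.findContours(m,0,2)[0],key=cv2.contourArea)
print(cv2.approxPolyDP(cv2.convexHull(c),6,True).reshape(-1,2).tolist())
print([onz(M,p,32)[:2].round(0).tolist() for p in cv2.approxPolyDP(cv2.convexHull(c),6,True).reshape(-1,2)])
E
```

```text
t 6.6 tcp [ 483.4 -347.2  138.7] yaw -6.9 tilt [ 0.     0.002 -1.   ] w 20.1 gf 58.9 F [ 0.3  0.3 -0.2] q [ 0.75  0.49 -0.24  1.77  0.15  0.89 -1.24]
tray 0.73 px [261.7 137.4] c [ 508.  -313.8] size 190.0 141.0 yaw -10.4 edge False
pencil 0.82 px [351.2 131. ] c [ 511.7 -373. ] size 154.6 13.9 yaw -9.1 edge False
sharpener 0.83 px [221.2 246.6] c [ 444.8 -246.4] size 29.6 18.4 yaw -13.1 edge False
[[189, 48], [376, 60], [357, 240], [267, 275], [204, 269]]
[[613.0, -263.0], [588.0, -399.0], [443.0, -373.0], [418.0, -286.0], [431.0, -229.0]]
```

View pics/w3.png

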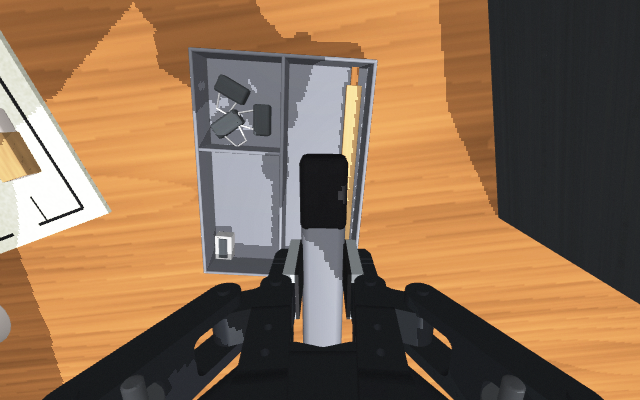

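The wrist view shows the tray at (280,160) px with its outline matching 190 x 141 mm, the sharpener at (222,246) and the pencil at (352,140). Marker 1 is held above the pen bay. Lowering and releasing it.

Request:
{"fn": "carry_out", "kwargs": {"targets": [[-1,3,-20,-0.06,1],[0,2.5,-35,0,1],[0,0,-35,0,1],[0,0,-20,0,1],[0,0,-5,0,1]]}}

```text
time: 7.35
ee_pos: [484.1, -336.9, 22.6]
ee_rot: [[0.985, -0.173, 0.0], [-0.173, -0.985, -0.002], [0.001, 0.001, -1.0]]
force: [-1.5, -9.5, 6.1]
grip_width: 19.9
grasp_force: 71.1
```

Request:
{"fn": "carry_out", "kwargs": {"targets": [[0,0,0,0,1],[0,0,0,0,0.67],[0,0,0,0,0.67],[0,0,0,0,0.67],[0,0,10,0,0.67]]}}

```text
time: 7.85
ee_pos: [482.0, -339.1, 32.4]
ee_rot: [[0.984, -0.176, -0.002], [-0.176, -0.984, -0.003], [-0.002, 0.003, -1.0]]
force: [-1.5, -6.7, -1.9]
grip_width: 28.2
grasp_force: 2.1
```

Request:
{"fn": "carry_out", "kwargs": {"targets": [[0,0,30,0,0.67],[0,0,45,0,0.67],[3,38,35,0,0.5],[6,40,0,0.02,0.5],[6,40,0,0.02,0.5]]}}

```text
time: 8.35
ee_pos: [499.4, -217.4, 143.6]
ee_rot: [[0.991, -0.132, 0.002], [-0.132, -0.991, -0.001], [0.002, 0.001, -1.0]]
force: [0.3, -0.1, -0.7]
grip_width: 42.7
grasp_force: 0.0
```

Request:
{"fn": "carry_out", "kwargs": {"targets": [[6,40,0,0.02,0.5],[6,40,0,0.02,0.5],[6,40,0,0.02,0.5],[0,0,0,0.02,0.5],[0,0,0,0,0.5]]}}

```text
time: 8.85
ee_pos: [517.0, -98.0, 142.4]
ee_rot: [[0.999, -0.051, 0.0], [-0.051, -0.999, 0.0], [0.0, -0.0, -1.0]]
force: [-0.2, -0.9, 0.8]
grip_width: 42.8
grasp_force: 0.0
```

```bash
python3 - <<'E'
from h import *
st()
M,o=look('w4',['marker_a_c','drawing','eraser_c','tray'],[20,5,20,32],3)
E
```

```text
t 8.85 tcp [517.  -98.  142.4] yaw -2.9 tilt [ 0. -0. -1.] w 42.8 gf 0.0 F [-0.2 -0.9  0.8] q [ 0.41  0.39 -0.34  1.94  0.17  0.84 -1.64]
marker_a_c 0.64 px [578.6 213.8] c [ 483.5 -333.1] size 110.7 24.1 yaw -11.8 edge False
drawing 0.68 px [204.7 160.6] c [543.3  -1.8] size 241.0 170.7 yaw -76.8 edge False
eraser_c 0.59 px [296.8 145.7] c [562.4 -75.7] size 60.0 25.6 yaw 8.6 edge False
tray 0.72 px [543.8 185. ] c [ 509.3 -305.2] size 192.5 160.2 yaw -9.7 edge True
```

View pics/w4.png

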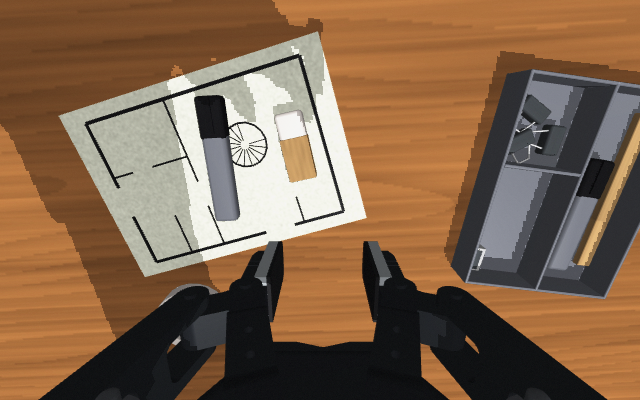

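Marker 1 lies in the pen bay (595,215). Marker 2 is at (219,158) and the eraser at (297,146). Working out marker 2 and the eraser precisely from this view.

```bash
python3 - <<'E'
from h import *
M=manip.camera_model('wrist')
im=cv2.imread('pics/w4.png')
hsv=cv2.cvtColor(im,cv2.COLOR_BGR2HSV)
for p in [(210,96),(229,219),(195,98),(226,96),(217,221),(240,217),(219,158)]: print(p,onz(M,p,20)[:2].round(1))
# box fit by colour: dark or bluish-grey pixels within marker neighbourhood
roi=np.zeros(im.shape[:2],bool); roi[90:226,190:245]=1
m=((hsv[:,:,2]<60)|((hsv[:,:,0]>110)&(hsv[:,:,0]<135)&(hsv[:,:,1]>20)))&roi
n,l,sx,ce=cv2.connectedComponentsWithStats(cv2.morphologyEx(m.astype(np.uint8),cv2.MORPH_OPEN,np.ones((5,5))))
k=1+sx[1:,4].argmax(); ys,xs=np.nonzero(l==k)
print(cv2.minAreaRect(np.array([onz(M,p,18)[:2] for p in zip(xs,ys)],np.float32)),ce[k])
E
```

```text
(210, 96) [607.3 -11.5]
(229, 219) [499.  -10.8]
(195, 98) [606.5   1.1]
(226, 96) [606.6 -24.6]
(217, 221) [497.6   0.7]
(240, 217) [500.4 -21.3]
(219, 158) [556.1 -10.6]
((552.6685791015625, -9.235963821411133), (25.08446502685547, 110.92439270019531), 89.84300231933594) [216.097 150.358]
```

```bash
python3 - <<'E'
from h import *
import pickle
M2,o=pickle.load(open('w2.pkl','rb')); M4=manip.camera_model('wrist')
print('stair',onz(M2,(428,185),5)[:2],onz(M4,(248,144),5)[:2])
for M,ps in[(M2,[(441,140),(417,129),(386,238),(364,229)]),(M4,[(195,98),(226,96),(217,221),(240,217)])]:
    P=np.array([onz(M,p,20)[:2] for p in ps]); print(P.round(1).tolist(),P.mean(0))
x,y=o['tray'][1]; ys,xs=np.nonzero(y); print(xs.min(),xs.max(),ys.min(),ys.max(),len(xs))
print(M2['view']); 
a=np.mean([(441,140),(417,129),(386,238),(364,229)],0);b=np.mean([(195,98),(226,96),(217,221),(240,217)],0)
print(tri([M2,M4],[a,b]))
E
```

```text
stair [565.539 -31.439] [565.279 -33.675]
[[607.7, -11.2], [605.6, 13.8], [499.6, -18.1], [497.7, 6.8]] [552.635  -2.165]
[[606.5, 1.1], [606.6, -24.6], [497.6, 0.7], [500.4, -21.3]] [552.766 -11.013]
366 442 131 237 2741
[[   0.467   -0.884    0.    -184.338]
 [   0.845    0.446   -0.296 -447.374]
 [   0.262    0.139    0.955 -445.692]
 [   0.       0.       0.       1.   ]]
(array([554.306,  -6.519,   7.446]), [array([-0.,  0.]), array([-0., -0.])])
```

Request:
{"fn": "carry_out", "kwargs": {"targets": [[12,30,0,0.015,0.5],[12,30,0,0.015,0.5],[12,31.5,-15,0.015,0.5],[0,0,-40,0,0.5],[0,0,-40,0,0.5]]}}

```text
time: 9.6
ee_pos: [553.6, -7.6, 46.4]
ee_rot: [[1.0, -0.009, 0.002], [-0.009, -1.0, 0.0], [0.002, -0.0, -1.0]]
force: [0.9, -1.1, -0.7]
grip_width: 42.9
grasp_force: 0.0
```

Request:
{"fn": "carry_out", "kwargs": {"targets": [[0,0,-20,0,0.5],[0,0,-8,0,0.5],[0,0,0,0,0.5],[0,0,0,0,1],[0,0,0,0,1]]}}

```text
time: 10.1
ee_pos: [553.7, -8.2, 20.7]
ee_rot: [[1.0, -0.01, 0.002], [-0.01, -1.0, -0.0], [0.002, 0.0, -1.0]]
force: [-0.3, 0.4, -0.3]
grip_width: 20.4
grasp_force: 58.8
```

Request:
{"fn": "carry_out", "kwargs": {"targets": [[0,0,0,0,1],[0,0,0,0,1],[0,0,0,0,1],[0,0,20,0,1],[0,0,40,0,1]]}}

```text
time: 10.6
ee_pos: [551.7, -8.1, 78.8]
ee_rot: [[1.0, -0.009, -0.003], [-0.009, -1.0, 0.0], [-0.003, -0.0, -1.0]]
force: [-0.2, -0.5, 0.3]
grip_width: 20.2
grasp_force: 58.8
```

Request:
{"fn": "carry_out", "kwargs": {"targets": [[0,0,49,0,1],[-9,-42,0,-0.02,1],[-9,-42,0,-0.02,1],[-9,-42,0,-0.02,1],[-9,-42,0,-0.02,1]]}}

```text
time: 11.1
ee_pos: [516.6, -177.8, 129.4]
ee_rot: [[0.996, -0.09, 0.002], [-0.09, -0.996, -0.001], [0.002, 0.001, -1.0]]
force: [0.6, 0.2, 0.5]
grip_width: 20.4
grasp_force: 58.8
```

Request:
{"fn": "carry_out", "kwargs": {"targets": [[-9,-42,0,-0.02,1],[-9,-42,0,-0.02,1],[-9,-42,0,-0.02,1],[-8,-42,0,-0.03,1],[0,0,0,0,1]]}}

```text
time: 11.6
ee_pos: [479.5, -350.4, 129.1]
ee_rot: [[0.982, -0.187, 0.0], [-0.187, -0.982, -0.003], [0.001, 0.003, -1.0]]
force: [-0.3, 0.1, -0.4]
grip_width: 20.2
grasp_force: 58.8
```

Request:
{"fn": "carry_out", "kwargs": {"targets": [[0,0,-30,0,1],[0,0,-40,0,1],[0,0,-17,0,1],[0,0,-6,0,1],[0,0,0,0,1]]}}

```text
time: 12.1
ee_pos: [482.0, -344.0, 35.5]
ee_rot: [[0.984, -0.178, 0.0], [-0.178, -0.984, 0.0], [0.0, -0.0, -1.0]]
force: [-0.2, 0.6, 0.5]
grip_width: 20.4
grasp_force: 58.8
```

```bash
python3 -c "
from h import *
st()
M,o=look('w5',['marker_a_c','tray'],[33,32],2)"
```

```text
t 12.1 tcp [ 482.  -344.    35.5] yaw -10.3 tilt [ 0. -0. -1.] w 20.4 gf 58.8 F [-0.2  0.6  0.5] q [ 0.73  0.64 -0.21  1.82  0.19  0.7  -1.34]
marker_a_c 0.83 px [296.  191.3] c [ 493.2 -332.1] size 100.8 17.9 yaw -19.2 edge False
tray 0.76 px [222.9 124. ] c [ 507.6 -313.9] size 190.9 141.6 yaw -10.4 edge False
```

View pics/w5.png

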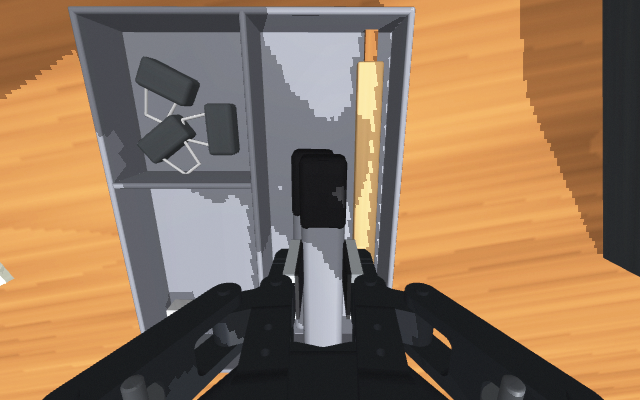

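The picture shows marker 2 directly above marker 1, offset about 5 mm to the side, so it's stable. I release it, then go to the eraser.

Request:
{"fn": "carry_out", "kwargs": {"targets": [[0,0,0,0,0.68],[0,0,0,0,0.68],[0,0,0,0,0.68],[0,0,15,0,0.68],[0,0,45,0,0.68]]}}

```text
time: 12.75
ee_pos: [480.2, -342.8, 93.5]
ee_rot: [[0.984, -0.178, -0.005], [-0.178, -0.984, 0.004], [-0.005, -0.003, -1.0]]
force: [-0.8, -1.6, 1.5]
grip_width: 27.5
grasp_force: 0.0
```

Request:
{"fn": "carry_out", "kwargs": {"targets": [[0,0,45,0,0.5],[11.5,38,0,0.05,0.5],[11.5,38,0,0.05,0.5],[11.5,38,0,0.05,0.5],[11.5,38,0,0.05,0.5]]}}

```text
time: 13.25
ee_pos: [528.2, -190.6, 141.5]
ee_rot: [[1.0, 0.023, 0.001], [0.023, -1.0, -0.001], [0.001, 0.001, -1.0]]
force: [0.9, -0.9, 0.2]
grip_width: 43.0
grasp_force: 0.0
```

Request:
{"fn": "carry_out", "kwargs": {"targets": [[11.5,38,0,0.05,0.5],[11.5,38,0,0.05,0.5],[11.5,39.7,0,0.045,0.5],[0,0,-40,0,0.5],[0,0,-40,0,0.5]]}}

```text
time: 13.75
ee_pos: [563.7, -75.1, 61.1]
ee_rot: [[0.986, 0.167, 0.003], [0.167, -0.986, -0.0], [0.003, 0.001, -1.0]]
force: [0.5, -0.9, -1.5]
grip_width: 42.4
grasp_force: 0.0
```

Request:
{"fn": "carry_out", "kwargs": {"targets": [[0,0,-30,0,0.5],[0,0,-11.5,0,0.5],[0,0,0,0,0.5],[0,0,0,0,1],[0,0,0,0,1]]}}

```text
time: 14.25
ee_pos: [563.5, -76.4, 20.7]
ee_rot: [[0.986, 0.165, 0.002], [0.165, -0.986, -0.0], [0.002, 0.001, -1.0]]
force: [-0.3, -0.0, 1.1]
grip_width: 22.1
grasp_force: 59.0
```

Request:
{"fn": "carry_out", "kwargs": {"targets": [[0,0,0,0,1],[0,0,0,0,1],[0,0,0,0,1],[0,0,20,0,1],[0,0,40,0,1]]}}

```text
time: 14.75
ee_pos: [561.5, -76.2, 78.9]
ee_rot: [[0.986, 0.165, -0.002], [0.165, -0.986, 0.0], [-0.002, -0.001, -1.0]]
force: [0.1, -0.7, 1.3]
grip_width: 22.2
grasp_force: 58.9
```

Request:
{"fn": "carry_out", "kwargs": {"targets": [[0,0,50,0,1],[-14.6,-40.2,0,-0.07,1],[-14.6,-40.2,0,-0.07,1],[-14.6,-40.2,0,-0.07,1],[-14.6,-40.2,0,-0.07,1]]}}

```text
time: 15.25
ee_pos: [503.7, -238.8, 130.6]
ee_rot: [[0.993, -0.117, 0.002], [-0.117, -0.993, -0.001], [0.003, 0.001, -1.0]]
force: [1.3, -0.5, -0.9]
grip_width: 22.0
grasp_force: 58.9
```

Request:
{"fn": "carry_out", "kwargs": {"targets": [[-14.6,-40.2,0,-0.07,1],[0,0,0,0,1],[0,0,-30,0,1],[0,0,-40,0,1],[0,0,-28,0,1]]}}

```text
time: 15.75
ee_pos: [489.5, -277.3, 30.3]
ee_rot: [[0.983, -0.183, 0.001], [-0.183, -0.983, -0.0], [0.001, 0.0, -1.0]]
force: [0.1, -1.1, -0.1]
grip_width: 22.2
grasp_force: 58.9
```

Request:
{"fn": "carry_out", "kwargs": {"targets": [[0,0,-10,0,1],[0,0,0,0,1],[0,0,0,0,0.67],[0,0,0,0,0.67],[0,0,0,0,0.67]]}}

```text
time: 16.25
ee_pos: [490.0, -277.6, 21.9]
ee_rot: [[0.983, -0.183, 0.002], [-0.183, -0.983, -0.001], [0.002, 0.001, -1.0]]
force: [1.0, -0.3, -1.3]
grip_width: 28.2
grasp_force: 0.0
```

Request:
{"fn": "carry_out", "kwargs": {"targets": [[0,0,15,0,0.67],[0,0,45,0,0.67],[0,0,45,0,0.5],[0,10,40,0,0],[0,30,40,0,0]]}}

```text
time: 16.75
ee_pos: [488.8, -238.8, 208.8]
ee_rot: [[0.982, -0.186, 0.001], [-0.186, -0.982, -0.001], [0.002, 0.001, -1.0]]
force: [0.6, -0.4, 0.7]
grip_width: 70.3
grasp_force: 0.0
```

```bash
python3 -c "
from h import *
st()
M,o=look('w6',['marker_a_c','tray','eraser_c','sharpener','pencil'],[33,32,18,15,10],2)"
```

```text
t 16.75 tcp [ 488.8 -238.8  208.8] yaw -10.7 tilt [ 0.002  0.001 -1.   ] w 70.3 gf 0.0 F [ 0.6 -0.4  0.7] q [ 0.65  0.32 -0.31  1.84  0.12  0.99 -1.46]
marker_a_c 0.89 px [400.1 164.1] c [ 488.6 -324.5] size 105.9 11.1 yaw -10.3 edge False
tray 0.64 px [381.3 123. ] c [ 507.9 -314.1] size 189.7 141.5 yaw -10.1 edge False
eraser_c 0.78 px [356.5 172.3] c [ 490.1 -275.2] size 59.7 24.6 yaw -10.2 edge False
eraser_c 0.5 px [381.2 120.6] c [ 505.2 -316.9] size 199.6 149.2 yaw -10.2 edge False
sharpener 0.85 px [331.4 212.4] c [ 443.8 -244.5] size 26.6 14.4 yaw -10.4 edge False
sharpener 0.26 px [404.5 168.1] c [ 483.7 -328.9] size 111.1 11.1 yaw -10.5 edge False
pencil 0.64 px [439.5 130.1] c [ 508.  -371.5] size 163.1 15.5 yaw -9.0 edge False
```

View pics/w6.png

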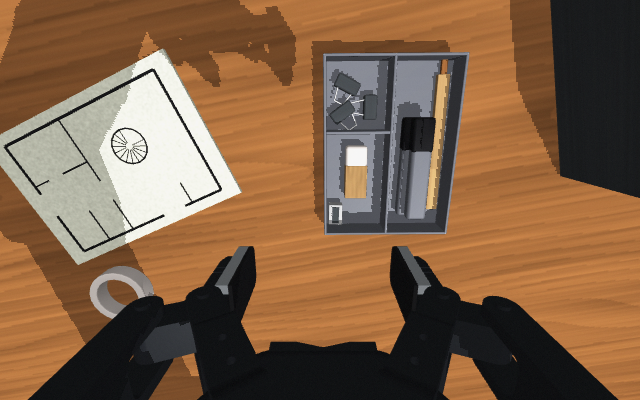

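The view shows both markers in the pen bay (415,165), the eraser in the small bay (356,172), and the drawing clear. Now to the stand, with a half turn so the camera stays on the robot's side.

Request:
{"fn": "carry_out", "kwargs": {"targets": [[0,24,8,0.143,0.3],[0,24,8,0.143,0.3],[0,24,8,0.143,0.3],[0,24,8,0.143,0.3],[0,24,8,0.143,0.3]]}}

```text
time: 17.55
ee_pos: [488.8, -116.9, 244.9]
ee_rot: [[0.86, 0.51, -0.002], [0.51, -0.86, 0.001], [-0.001, -0.002, -1.0]]
force: [0.3, 0.2, -0.1]
grip_width: 59.5
grasp_force: 0.0
```

Request:
{"fn": "carry_out", "kwargs": {"targets": [[0,24,8,0.143,0.3],[0,24,8,0.143,0.3],[0,24,8,0.143,0.3],[0,24,8,0.143,0.3],[0,24,8,0.143,0.3]]}}

```text
time: 18.05
ee_pos: [489.0, 3.1, 285.1]
ee_rot: [[0.315, 0.949, -0.002], [0.949, -0.315, 0.001], [-0.0, -0.002, -1.0]]
force: [-0.0, 0.0, -0.4]
grip_width: 59.9
grasp_force: 0.0
```

Request:
{"fn": "carry_out", "kwargs": {"targets": [[0,24,8,0.143,0.3],[0,24,8,0.143,0.3],[0,24,8,0.143,0.3],[0,24,8,0.143,0.3],[0,24,8,0.143,0.3]]}}

```text
time: 18.55
ee_pos: [489.3, 123.0, 325.1]
ee_rot: [[-0.385, 0.923, -0.002], [0.923, 0.385, 0.0], [0.001, -0.002, -1.0]]
force: [0.7, -0.2, -0.7]
grip_width: 59.9
grasp_force: 0.0
```

Request:
{"fn": "carry_out", "kwargs": {"targets": [[0,24,0,0.143,0.3],[0,24,0,0.143,0.3],[0,24,0,0.143,0.3],[0,24,0,0.143,0.3],[0,24,0,0.143,0.3]]}}

```text
time: 19.05
ee_pos: [489.5, 242.9, 324.7]
ee_rot: [[-0.896, 0.445, -0.002], [0.445, 0.896, -0.0], [0.001, -0.001, -1.0]]
force: [0.5, 0.1, -0.1]
grip_width: 59.6
grasp_force: 0.0
```

Request:
{"fn": "carry_out", "kwargs": {"targets": [[0,24,0,0.14,0.3],[0,22,0,0.14,0.3],[0,0,0,0,0.3],[0,0,0,0,0.3],[0,0,0,0,0.3]]}}

```text
time: 19.55
ee_pos: [489.7, 287.7, 325.0]
ee_rot: [[-0.982, 0.187, -0.001], [0.187, 0.982, -0.001], [0.001, -0.001, -1.0]]
force: [0.6, 0.2, 0.8]
grip_width: 59.8
grasp_force: 0.0
```

```bash
python3 -c "
from h import *
import pickle
st()
M,o=look('w7',['magnifier','lens','stand'],[90,130,18],2)
pickle.dump((M,{k:[(r['xy'],r['mask']) for r,_,_ in v] for k,v in o.items()}),open('w7.pkl','wb'))"
```

```text
t 19.55 tcp [489.7 287.7 325. ] yaw 169.2 tilt [ 0.001 -0.001 -1.   ] w 59.8 gf 0.0 F [0.6 0.2 0.8] q [ 0.2   0.41 -1.04  1.63  0.37  1.31  0.49]
magnifier 0.88 px [327.3 245.5] c [579.4 272.6] size 149.9 92.1 yaw 12.0 edge False
lens 0.6 px [329.2 249.9] c [560.5 275.7] size 134.5 81.0 yaw 11.1 edge False
stand 0.61 px [329.1 158.6] c [496.9 296. ] size 129.1 89.2 yaw -9.9 edge False
```

View pics/w7.png

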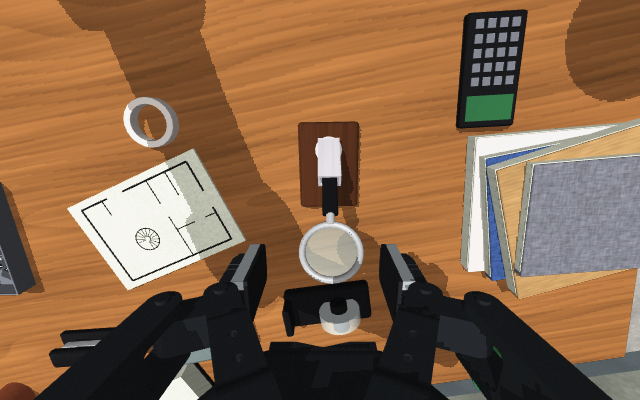

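The wrist view shows the stand base at (329,165), the sleeve end near (329,186), the neck at (330,215) and the lens rim centred at (331,250). Taking a second view from lower to triangulate.

Request:
{"fn": "carry_out", "kwargs": {"targets": [[-12,0,-25,0,0.3],[-12,0,-25,0,0.3],[-12,0,0,0,0.3],[0,0,0,0,0.3],[0,0,0,0,0.3]]}}

```text
time: 20.25
ee_pos: [454.1, 288.9, 277.0]
ee_rot: [[-0.983, 0.185, 0.002], [0.185, 0.983, 0.0], [-0.002, 0.001, -1.0]]
force: [-0.2, 0.1, 0.7]
grip_width: 59.8
grasp_force: 0.0
```

```bash
python3 - <<'E'
from h import *
import pickle
M7,o7=pickle.load(open('w7.pkl','rb'))
for p,z in [((329,186),75),((330,214),112),((331,250),147)]: print(p,onz(M7,p,z))
s=st()
M,o=look('w8',['magnifier','stand'],[90,18],2)
im=cv2.imread('pics/w8.png');a=cv2.imread('pics/w7.png')
cv2.imwrite('pics/w8c.png',np.hstack([cv2.resize(a[120:300,250:410],None,fx=2.5,fy=2.5,interpolation=2),cv2.resize(im[120:300,250:410],None,fx=2.5,fy=2.5,interpolation=2)]))
pickle.dump((M,{k:[(r['xy'],r['mask']) for r,_,_ in v] for k,v in o.items()}),open('w8.pkl','wb'))
E
```

```text
(329, 186) [514.157 292.944  75.   ]
(330, 214) [540.605 288.593 112.   ]
(331, 250) [572.444 283.127 147.   ]
t 20.25 tcp [454.1 288.9 277. ] yaw 169.3 tilt [-0.002  0.001 -1.   ] w 59.8 gf 0.0 F [-0.2  0.1  0.7] q [ 0.21  0.4  -1.05  1.77  0.37  1.19  0.44]
magnifier 0.86 px [335.6 297.9] c [588.  282.1] size 181.7 91.1 yaw -7.8 edge False
stand 0.94 px [332.1 188.6] c [495.9 296.2] size 129.9 89.1 yaw -10.0 edge False
```

View pics/w8c.png

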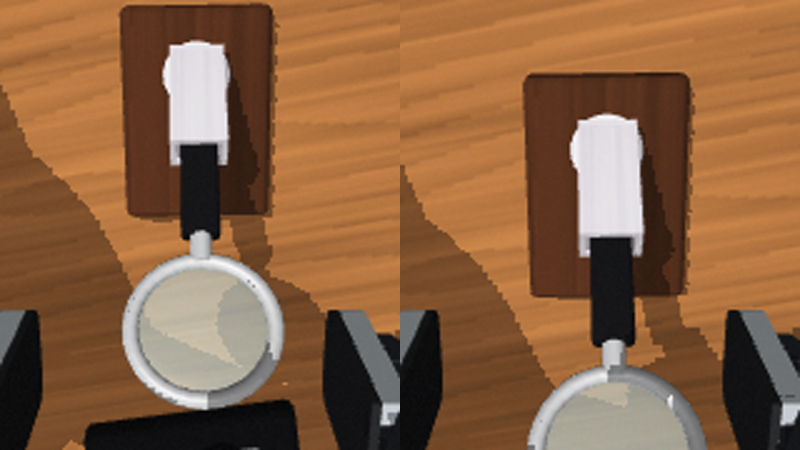

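```bash
python3 - <<'E'
from h import *
import pickle
M7=pickle.load(open('w7.pkl','rb'))[0];M8=pickle.load(open('w8.pkl','rb'))[0]
A,ea=tri([M7,M8],[(330.4,214.8),(335.2,258.4)]);B,eb=tri([M7,M8],[(329.6,177.6),(334.4,214.8)])
print(A,ea);print(B,eb);d=A-B;print(np.linalg.norm(d),d/np.linalg.norm(d))
for b in (0,1): print(proj([M7,M8][b],A))
# rims: mask top part ellipse
m=cv2.imread('pics/w8.png'); cv2.imwrite('pics/w8d.png',m)
# lens by model
u=np.radians(42.5);yw=np.radians(-9.9);ax=np.array([np.cos(yw)*np.sin(u),np.sin(yw)*np.sin(u),np.cos(u)]);zm=np.array([-np.cos(yw)*np.cos(u),-np.sin(yw)*np.cos(u),np.sin(u)])
P=A-26*ax-6.5*zm; print('P from A',P); L=P+74*ax; print('lens',L,'px7',proj(M7,L),'px8',proj(M8,L))
O=np.array([491.5,297.0,0]);print('P stand frame',(P-O)[0]*np.cos(yw)+(P-O)[1]*np.sin(yw),-(P-O)[0]*np.sin(yw)+(P-O)[1]*np.cos(yw))
print('mouth',P-24*ax,'px',proj(M7,P-24*ax),proj(M8,P-24*ax))
E
```

```text
[540.916 288.753 114.248] [array([ 0.2, -0. ]), array([-0.2,  0. ])]
[501.666 295.898  80.224] [array([ 0., -0.]), array([-0.,  0.])]
52.43370838718687 [ 0.749 -0.136  0.649]
[330.213 214.823]
[335.407 258.375]
P from A [528.333 290.949  90.688]
lens [577.582 282.353 145.246] px7 [331.092 253.269] px8 [336.656 303.792]
P stand frame 37.32496550230038 0.371608825228261
mouth [512.36  293.737  72.993] px [329.304 184.264] [333.972 221.041]
```

The crops show the handle from sleeve mouth to neck in both views. Triangulated, the grip point is at about (528, 291, 92), which fits the stated 93 mm height. Moving above it and descending.

Request:
{"fn": "carry_out", "kwargs": {"targets": [[37,1,0,0.014,0.3],[37,0.5,0,0,0.3],[0,0,-40,0,0.3],[0,0,-40,0,0.3],[0,0,-40,0,0.3]]}}

```text
time: 20.9
ee_pos: [528.0, 290.2, 154.3]
ee_rot: [[-0.985, 0.172, 0.0], [0.172, 0.985, 0.0], [-0.0, 0.0, -1.0]]
force: [0.1, -0.3, 0.0]
grip_width: 59.8
grasp_force: 0.0
```

Request:
{"fn": "carry_out", "kwargs": {"targets": [[0,0,-30,0,0.3],[0,0,-20,0,0.3],[0,0,-10,0,0.3],[0,0,0,0,0.3],[0,0,0,0,0.3]]}}

```text
time: 21.4
ee_pos: [527.9, 290.6, 96.6]
ee_rot: [[-0.985, 0.171, 0.001], [0.171, 0.985, 0.001], [-0.001, 0.001, -1.0]]
force: [-0.2, 0.2, 1.3]
grip_width: 60.1
grasp_force: 0.0
```

```bash
python3 -c "
from h import *
st();M,o=look('w9',['magnifier','stand'],[92,18],1)
print(proj(M,[528.3,291,92]))"
```

```text
t 21.4 tcp [527.9 290.6  96.6] yaw 170.1 tilt [-0.001  0.001 -1.   ] w 60.1 gf 0.0 F [-0.2  0.2  1.3] q [ 0.06  0.71 -0.85  1.76  0.64  0.96  0.35]
magnifier 0.63 px [320.  274.3] c [539.5 281.9] size 87.0 45.0 yaw -0.1 edge False
stand 0.94 px [322.1 151.5] c [496.9 296.2] size 128.1 89.2 yaw -9.7 edge False
[321.148 261.421]
```

View pics/w9.png

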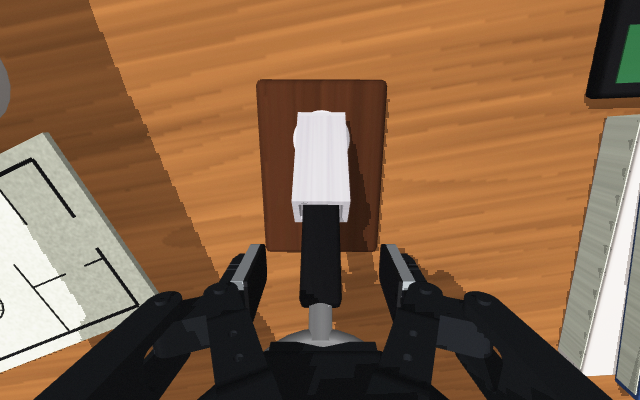

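That was my eleventh picture, one over the limit of ten, so I view no more and work from numbers only. The handle (321,255) is centred between the open pads. Lowering the last 9 mm and closing.

Request:
{"fn": "carry_out", "kwargs": {"targets": [[0,0,-6,0,0.3],[0,0,-3,0,0.3],[0,0,0,0,0.3],[0,0,0,0,1],[0,0,0,0,1]]}}

```text
time: 22.05
ee_pos: [527.4, 290.3, 86.7]
ee_rot: [[-0.985, 0.171, 0.0], [0.171, 0.985, -0.0], [-0.0, 0.0, -1.0]]
force: [0.7, -0.7, -0.2]
grip_width: 31.7
grasp_force: 0.0
```

Request:
{"fn": "carry_out", "kwargs": {"targets": [[0,0,0,0,1],[0,0,0,0,1],[0,0,0,0,1],[0,0,0,0,1],[0,0,0,0,1]]}}

```text
time: 22.55
ee_pos: [527.4, 290.3, 86.7]
ee_rot: [[-0.985, 0.171, 0.0], [0.171, 0.985, -0.0], [-0.0, -0.0, -1.0]]
force: [-0.4, -1.2, 5.1]
grip_width: 19.2
grasp_force: 58.5
```

Request:
{"fn": "carry_out", "kwargs": {"targets": [[3.8,-0.7,4.6,0,1],[5.1,-0.9,6.1,0,1],[5.1,-0.9,6.1,0,1],[5.1,-0.9,6.1,0,1],[5.1,-0.9,6.1,0,1]]}}

```text
time: 23.05
ee_pos: [552.2, 285.8, 116.2]
ee_rot: [[-0.985, 0.171, 0.0], [0.171, 0.985, 0.0], [-0.0, 0.0, -1.0]]
force: [-0.4, 0.1, -0.2]
grip_width: 19.1
grasp_force: 58.5
```

Request:
{"fn": "carry_out", "kwargs": {"targets": [[5.1,-0.9,6.1,0,1],[5.1,-0.9,6.1,0,1],[5.1,-0.9,6.1,0,1],[5.1,-0.9,6.1,0,1],[5.1,-0.9,6.1,0,1]]}}

```text
time: 23.55
ee_pos: [577.5, 281.4, 146.6]
ee_rot: [[-0.985, 0.171, -0.0], [0.171, 0.985, -0.0], [0.0, -0.0, -1.0]]
force: [-0.5, 0.8, -1.8]
grip_width: 19.0
grasp_force: 58.5
```

Request:
{"fn": "carry_out", "kwargs": {"targets": [[6,-1,15,0,1],[0,0,40,0,1],[0,0,35,0,1],[0,0,0,0,1],[0,0,0,0,1]]}}

```text
time: 24.05
ee_pos: [583.4, 280.5, 237.2]
ee_rot: [[-0.985, 0.171, 0.002], [0.171, 0.985, 0.0], [-0.001, 0.001, -1.0]]
force: [0.0, -0.6, -1.5]
grip_width: 19.2
grasp_force: 58.8
```

```bash
python3 - <<'E'
from h import *
import pickle
s=st();print(s['wrist_torque'])
M,o=look('w10',['magnifier','stand','tray'],[190,18,32],1)
p=np.array(s['ee_pos'])+[0,0,5]; yw=np.radians(-9.9)
for u in (30,40,42.5,45,50,60,80,90):
    u=np.radians(u);ax=np.array([np.cos(yw)*np.sin(u),np.sin(yw)*np.sin(u),np.cos(u)]); print(round(np.degrees(u)),'butt',proj(M,p-89*ax),'hnd end',proj(M,p+26*ax))
for k,v in o.items():
    if v:
        ys,xs=np.nonzero(v[0][0]['mask']); print(k,xs.min(),xs.max(),ys.min(),ys.max())
S=manip.camera_model('scene'); im=manip.capture('scene'); save(im,'s1')
for r in manip.regions_of('scene','magnifier')[:2]:
    ys,xs=np.nonzero(r['mask']); q=np.stack([xs,ys],1).astype(np.float32)
    print('scene',r['confidence'],r['xy'],cv2.minAreaRect(q),cv2.fitLine(q,2,0,.01,.01).ravel())
print('proj scene P',proj(S,p))
for u in (30,42.5,60,90):
    u=np.radians(u);ax=np.array([np.cos(yw)*np.sin(u),np.sin(yw)*np.sin(u),np.cos(u)]); print(np.degrees(u),proj(S,p+74*ax),proj(S,p-89*ax))
E
```

```text
t 24.05 tcp [583.4 280.5 237.2] yaw 170.1 tilt [-0.001  0.001 -1.   ] w 19.2 gf 58.8 F [ 0.  -0.6 -1.5] q [ 0.12  0.63 -0.92  1.54  0.52  1.24  0.52]
[-0.021 -0.014 -0.003]
magnifier 0.9 px [321.7 239.3] c [598.  279.2] size 164.5 31.7 yaw -9.8 edge False
stand 0.57 px [323.1  86.4] c [497.4 296.2] size 128.8 91.6 yaw -9.8 edge False
30 butt [320.941 156.275] hnd end [319.955 324.537]
40 butt [320.87  139.127] hnd end [320.013 327.296]
42 butt [320.849 134.942] hnd end [320.029 327.667]
45 butt [320.825 130.806] hnd end [320.044 327.915]
50 butt [320.774 122.703] hnd end [320.076 328.046]
60 butt [320.648 107.37 ] hnd end [320.142 326.931]
80 butt [320.277  82.764] hnd end [320.27  319.964]
90 butt [320.015  75.922] hnd end [320.33  314.592]
magnifier 301 344 124 346
stand 280 364 35 155
scene 0.53 [380.9, 121.3] ((372.42340087890625, 125.11824035644531), (10.91773796081543, 58.131256103515625), 50.042449951171875) [  0.741  -0.671 376.279 122.984]
proj scene P [370.326 128.994]
29.999999999999996 [381.728 109.993] [358.11  149.352]
42.5 [385.121 114.715] [354.588 144.184]
59.99999999999999 [388.61  122.498] [350.88  135.903]
90.0 [390.306 136.717] [348.528 120.569]
```

The magnifier is out of the sleeve and held at about 45°. I plan to lever it level by lowering the handle onto the tray's far wall, which is fixed. First I check how near the dark box on the right stands.

```bash
python3 - <<'E'
from h import *
s=manip.read_state();M=manip.camera_model('wrist')
T=np.eye(4);T[:3,:3]=s['ee_rot'];T[:3,3]=s['ee_pos']
CT=np.array(M['view'])@T  # tool->cam
def cam(p,y):
    y=np.radians(y);c,n=np.cos(y),np.sin(y);A=np.eye(4);A[:3,:3]=[[c,n,0],[n,-c,0],[0,0,-1]];A[:3,3]=p
    return {'K':M['K'],'view':CT@np.linalg.inv(A)}
m3=cam([483.4,-347.2,138.7],-6.9);m6=cam([488.8,-238.8,208.8],-10.7);m1=cam([480.5,-32.6,313.1],15)
print('check tray corner',onz(m3,(189,48),32),onz(m6,(323,54),32))
print('black corner',tri([m3,m6],[(498,217),(562,176)]))
print('z0',onz(m3,(498,217),0),onz(m6,(562,176),0),onz(m1,(638,160),0),onz(m1,(592,258),0))
# stair: circle fit in w4,w6
m4=cam([517,-98,142.4],-2.9)
for n,m in(('w4',m4),('w6',m6),('w1',m1)):
    im=cv2.imread(f'pics/{n}.png');H=np.zeros((200,200,3),np.uint8)
    # rectify 100x100mm at 2px/mm round the guess
    src=np.float32([proj(m,[564.8+a,-28.5+b,5]) for a,b in((-50,-50),(50,-50),(50,50),(-50,50))]);dst=np.float32([[0,0],[0,200],[200,200],[200,0]])
    g=cv2.cvtColor(cv2.warpPerspective(im,cv2.getPerspectiveTransform(src,dst),(200,200)),cv2.COLOR_BGR2GRAY)
    c=cv2.HoughCircles(g,cv2.HOUGH_GRADIENT,1,50,param1=80,param2=12,minRadius=36,maxRadius=44)
    if c is not None:
        for q in c[0][:2]: print(n,'stair x',564.8+(q[1]-100)/2,'y',-28.5+(q[0]-100)/2,'r',q[2]/2)
E
```

```text
check tray corner [ 613.558 -264.675   32.   ] [ 613.079 -263.88    32.   ]
black corner (array([ 439.923, -512.896,    9.661]), [array([-0.6, -0.9]), array([0.6, 0.7])])
z0 [ 436.569 -518.001    0.   ] [ 435.321 -521.187    0.   ] [ 607.765 -501.208    0.   ] [ 439.101 -521.003    0.   ]
w4 stair x 565.55 y -30.75 r 18.3
w6 stair x 565.05 y -29.25 r 20.65
w1 stair x 566.05 y -31.25 r 20.05
```

Request:
{"fn": "carry_out", "kwargs": {"targets": [[2,-22,0,0,1],[4,-45,0,0,1],[4,-45,0,0,1],[4,-45,0,0,1],[4,-45,0,0,1]]}}

```text
time: 24.85
ee_pos: [600.9, 76.6, 235.8]
ee_rot: [[-0.985, 0.171, -0.0], [0.171, 0.985, -0.0], [0.0, -0.0, -1.0]]
force: [1.2, -0.2, -0.7]
grip_width: 18.9
grasp_force: 58.8
```

Request:
{"fn": "carry_out", "kwargs": {"targets": [[4,-45,0,0,1],[4,-45,0,0,1],[4,-45,0,0,1],[4,-45,0,0,1],[4,-45,0,0,1]]}}

```text
time: 25.35
ee_pos: [620.8, -148.5, 235.8]
ee_rot: [[-0.985, 0.171, -0.0], [0.171, 0.985, 0.0], [0.0, -0.0, -1.0]]
force: [1.4, 0.9, -1.3]
grip_width: 19.0
grasp_force: 58.8
```

Request:
{"fn": "carry_out", "kwargs": {"targets": [[4,-45,0,0,1],[4,-45,0,0,1],[4,-45,0,0,1],[3,-40,0,0,1],[2,-36.5,0,0,1]]}}

```text
time: 25.85
ee_pos: [637.7, -360.3, 235.3]
ee_rot: [[-0.985, 0.172, -0.001], [0.172, 0.985, 0.0], [0.001, 0.0, -1.0]]
force: [0.7, -0.5, -1.1]
grip_width: 19.4
grasp_force: 58.8
```

Request:
{"fn": "carry_out", "kwargs": {"targets": [[0,0,0,0,1],[0,0,-40,0,1],[0,0,-40,0,1],[0,0,-35,0,1],[0,0,0,0,1]]}}

```text
time: 26.35
ee_pos: [635.7, -357.0, 115.8]
ee_rot: [[-0.985, 0.17, -0.007], [0.17, 0.985, 0.003], [0.007, 0.002, -1.0]]
force: [-1.1, -0.0, -2.1]
grip_width: 19.3
grasp_force: 58.8
```

```bash
cat > ang.py <<'E'
from h import *
def ang(name):
    s=st();print(np.round(s['wrist_torque'],3));p=np.array(s['ee_pos'])+[0,0,5]
    M,o=look(name,['magnifier','tray'],[p[2],32],1)
    if o['magnifier']:
        ys,xs=np.nonzero(o['magnifier'][0][0]['mask']); print('rows',ys.min(),ys.max(),'cols',xs.min(),xs.max())
        y=np.arctan2(s['ee_rot'][1][0],s['ee_rot'][0][0])+np.pi
        h=np.array([np.cos(y),np.sin(y),0])
        for e in range(-20,65,5):
            a=np.radians(e);ax=np.cos(a)*h+[0,0,np.sin(a)];zm=-np.sin(a)*h+[0,0,np.cos(a)]
            r=proj(M,p-89*ax+6.5*zm)[1]; 
            if abs(r-ys.min())<14: print('elev',e,'top butt row',round(r,1))
    return s,M,o
E
python3 - <<'E'
from ang import *
s,M,o=ang('w11')
t=np.radians(-10.4);d=np.array(s['ee_pos'][:2])-[508,-313.8];print('tray x,y of P',d@[np.cos(t),np.sin(t)],d@[-np.sin(t),np.cos(t)])
E
```

```text
t 26.35 tcp [ 635.7 -357.   115.8] yaw 170.2 tilt [ 0.007  0.002 -1.   ] w 19.3 gf 58.8 F [-1.1 -0.  -2.1] q [ 0.94  0.87 -0.79  1.39  0.63  1.15  1.47]
[-0.015  0.061 -0.042]
magnifier 0.65 px [320.7 234.5] c [ 624. -353.] size 116.5 22.4 yaw -11.0 edge False
tray 0.69 px [369.  89.] c [ 549.4 -321.5] size 141.7 105.6 yaw 80.2 edge True
rows 123 346 cols 301 344
elev 40 top butt row 116.5
elev 45 top butt row 124.4
elev 50 top butt row 132.6
tray x,y of P 133.41987691521936 -19.436093372091783
```

Request:
{"fn": "carry_out", "kwargs": {"targets": [[0,0,-20,0,1],[0,0,-12,0,1],[0,0,-6,0,1],[0,0,-6,0,1],[0,0,-6,0,1]]}}

```text
time: 27.0
ee_pos: [638.3, -358.2, 71.7]
ee_rot: [[-0.985, 0.171, 0.001], [0.171, 0.985, -0.001], [-0.001, -0.0, -1.0]]
force: [-1.4, 1.1, 8.7]
grip_width: 19.4
grasp_force: 59.3
```

```bash
python3 - <<'E'
from ang import *
s,M,o=ang('w12')
t=np.radians(-10.4);d=np.array(s['ee_pos'][:2])-[508,-313.8];print('tray x,y of P',d@[np.cos(t),np.sin(t)],d@[-np.sin(t),np.cos(t)])
E
```

```text
t 27.0 tcp [ 638.3 -358.2   71.7] yaw 170.2 tilt [-0.001 -0.    -1.   ] w 19.4 gf 59.3 F [-1.4  1.1  8.7] q [ 0.92  0.91 -0.76  1.41  0.66  1.09  1.45]
[0.173 1.186 0.01 ]
magnifier 0.7 px [323.2 232.2] c [ 625.1 -353.8] size 121.6 22.5 yaw -11.1 edge False
tray 0.61 px [384.4  87.3] c [ 558.2 -323.1] size 141.4 88.5 yaw 80.2 edge True
rows 113 347 cols 301 344
elev 30 top butt row 101.1
elev 35 top butt row 108.3
elev 40 top butt row 115.9
elev 45 top butt row 123.8
tray x,y of P 136.21192453714298 -20.106667934984582
```

Request:
{"fn": "carry_out", "kwargs": {"targets": [[0,0,-6,0,1],[0,0,-6,0,1],[0,0,-6,0,1],[0,0,-4,0,1],[0,0,-4,0,1]]}}

```text
time: 27.65
ee_pos: [639.2, -358.3, 46.6]
ee_rot: [[-0.985, 0.171, 0.003], [0.171, 0.985, -0.001], [-0.003, -0.001, -1.0]]
force: [1.0, 0.6, 11.9]
grip_width: 19.0
grasp_force: 58.5
```

```bash
python3 -c "
from ang import *
ang('w13')"
```

```text
t 27.65 tcp [ 639.2 -358.3   46.6] yaw 170.1 tilt [-0.003 -0.001 -1.   ] w 19.0 gf 58.5 F [ 1.   0.6 11.9] q [ 0.92  0.94 -0.74  1.41  0.68  1.05  1.44]
[0.175 0.316 0.014]
magnifier 0.62 px [322.5 207. ] c [ 618.8 -353.4] size 134.6 23.0 yaw -9.8 edge False
tray 0.58 px [397.6  89.3] c [ 562.4 -324.1] size 141.3 79.6 yaw 80.2 edge True
rows 78 346 cols 301 345
elev -20 top butt row 91.0
elev -15 top butt row 82.4
elev -10 top butt row 77.1
elev -5 top butt row 74.5
elev 0 top butt row 74.2
elev 5 top butt row 75.7
elev 10 top butt row 78.8
elev 15 top butt row 83.0
elev 20 top butt row 88.3
```

Request:
{"fn": "carry_out", "kwargs": {"targets": [[0,0,-4,0,1],[0,0,-4,0,1],[0,0,-3,0,1],[0,0,-2,0,1],[0,0,0,0,1]]}}

```text
time: 28.3
ee_pos: [639.6, -358.4, 33.7]
ee_rot: [[-0.985, 0.171, 0.003], [0.171, 0.985, -0.001], [-0.004, -0.001, -1.0]]
force: [2.8, -0.4, 8.5]
grip_width: 19.0
grasp_force: 58.6
```

```bash
python3 - <<'E'
from ang import *
s,M,o=ang('w14')
p=np.array(s['ee_pos'])+[0,0,5.3]
for c in('scene','top'):
    S=manip.camera_model(c); im=manip.capture(c); save(im,c+'2')
    for r in manip.regions_of(c,'magnifier')[:2]:
        ys,xs=np.nonzero(r['mask']); q=np.stack([xs,ys],1).astype(np.float32)
        print(c,round(r['confidence'],2),np.round(r['xy'],1),len(xs),np.round(cv2.boxPoints(cv2.minAreaRect(q)).ravel()))
    h=np.array([.985,-.171,0])
    for e in (-15,0,15):
        a=np.radians(e);ax=np.cos(a)*h+[0,0,np.sin(a)];print(e,'lens',proj(S,p+74*ax),'far',proj(S,p+112.5*ax),'P',proj(S,p),'butt',proj(S,p-89*ax))
E
```

```text
t 28.3 tcp [ 639.6 -358.4   33.7] yaw 170.2 tilt [-0.004 -0.001 -1.   ] w 19.0 gf 58.6 F [ 2.8 -0.4  8.5] q [ 0.91  0.96 -0.74  1.41  0.69  1.03  1.43]
[-0.135 -0.174  0.003]
magnifier 0.55 px [321.2 193.4] c [ 616.2 -351.2] size 140.2 28.0 yaw -11.7 edge False
rows 61 345 cols 296 348
elev -5 top butt row 74.5
elev 0 top butt row 74.1
scene 0.89 [216.8 347.9] 1215 [196. 315. 237. 315. 237. 363. 196. 363.]
scene 0.54 [301.5 310.2] 1965 [262. 321. 324. 278. 341. 302. 280. 346.]
-15 lens [220.518 360.674] far [231.042 377.987] P [201.783 329.855] butt [181.528 296.533]
0 lens [219.648 354.883] far [229.941 369.304] P [201.783 329.855] butt [183.104 303.684]
15 lens [217.437 347.084] far [226.626 357.198] P [201.783 329.855] butt [185.802 312.265]
top 0.57 [441.2 186.6] 189 [430. 204. 436. 151. 446. 152. 440. 205.]
-15 lens [442.645 162.392] far [443.432 152.794] P [441.103 181.188] butt [439.198 204.421]
0 lens [443.977 161.035] far [445.467 150.586] P [441.103 181.188] butt [437.63 205.55]
15 lens [445.14  161.034] far [447.265 150.419] P [441.103 181.188] butt [436.333 205.007]
```

```bash
cat >> ang.py <<'E'
def rimfit(s,cam='scene',o=5.3):
    S=manip.camera_model(cam); save(manip.capture(cam),'r_%.2f'%s['time']); y=np.arctan2(s['ee_rot'][1][0],s['ee_rot'][0][0])+np.pi
    h=np.array([np.cos(y),np.sin(y),0]);l=np.array([-h[1],h[0],0]);p=np.array(s['ee_pos'])+[0,0,o]
    rs=manip.regions_of(cam,'magnifier')[:1]
    if not rs: print('none');return
    m=rs[0]['mask'].astype(np.uint8); print(cam,'conf',round(rs[0]['confidence'],2),m.sum()); best=[]
    for e in range(-30,61,3):
        a=np.radians(e);ax=np.cos(a)*h+[0,0,np.sin(a)];zm=-np.sin(a)*h+[0,0,np.cos(a)]
        t=np.zeros_like(m); F=lambda P:cv2.convexHull(np.array([proj(S,q) for q in P]).round().astype(np.int32))
        th=np.linspace(0,2*np.pi,40)
        cv2.fillConvexPoly(t,F([p+74*ax+38.5*(np.cos(k)*ax+np.sin(k)*l)+g*zm for k in th for g in(-4,4)]),1)
        cv2.fillConvexPoly(t,F([p+x*ax+b*l+g*zm for x in(-89,26) for b in(-10,10) for g in(-6.5,6.5)]),1)
        w=cv2.dilate(t,np.ones((3,3)))
        # whole mask explained: IoU, shifts of a pixel or two allowed
        iou=max(((np.roll(t,(i,j),(0,1))&m).sum()/(np.roll(t,(i,j),(0,1))|m).sum(),i,j) for i in range(-3,4) for j in range(-3,4))
        best.append((iou[0],e,iou[1:],round((t&m).sum()/(t|m).sum(),3)))
    for b in sorted(best)[::-1][:5]: print(b)
E
python3 - <<'E'
from ang import *
rimfit(st())
E
```

```text
t 28.65 tcp [ 639.6 -358.4   33.7] yaw 170.2 tilt [-0.003 -0.001 -1.   ] w 18.8 gf 58.6 F [ 3.5 -0.6  8. ] q [ 0.91  0.96 -0.74  1.42  0.69  1.03  1.43]
scene conf 0.59 1267
(np.float64(0.7903536977491962), 18, (1, 1), np.float64(0.768))
(np.float64(0.7732712765957447), 21, (3, 2), np.float64(0.697))
(np.float64(0.7715332926084301), 15, (-1, 0), np.float64(0.752))
(np.float64(0.7409356725146199), 12, (-3, -1), np.float64(0.685))
(np.float64(0.7321309285237141), 24, (3, 3), np.float64(0.606))
```

Request:
{"fn": "carry_out", "kwargs": {"targets": [[0,0,15,0,1],[0,0,40,0,1],[0,0,45,0,1],[-14,30,0,0.1,1],[-14,30,0,0.11,1]]}}

```text
time: 29.25
ee_pos: [610.3, -297.8, 134.4]
ee_rot: [[-0.999, -0.041, 0.003], [-0.041, 0.999, -0.002], [-0.003, -0.002, -1.0]]
force: [0.6, 1.0, -1.6]
grip_width: 18.9
grasp_force: 58.8
```

Request:
{"fn": "carry_out", "kwargs": {"targets": [[-14,31,0,0.11,1],[-14,31,0,0.11,1],[-14,31,0,0.11,1],[-14,31,0,0.11,1],[-14,31,0,0.11,1]]}}

```text
time: 29.75
ee_pos: [539.6, -142.0, 133.1]
ee_rot: [[-0.829, -0.559, 0.001], [-0.559, 0.829, -0.001], [-0.0, -0.001, -1.0]]
force: [0.7, 0.9, -0.8]
grip_width: 18.6
grasp_force: 58.7
```

Request:
{"fn": "carry_out", "kwargs": {"targets": [[-14,31,0,0.11,1],[-14,30,0,0.1,1],[0,0,0,0,1],[0,0,0,0,1],[0,0,0,0,1]]}}

```text
time: 30.25
ee_pos: [512.6, -82.9, 132.5]
ee_rot: [[-0.699, -0.715, 0.001], [-0.715, 0.699, -0.001], [0.0, -0.001, -1.0]]
force: [-0.1, 0.1, -0.7]
grip_width: 18.9
grasp_force: 58.7
```

```bash
python3 - <<'E'
from ang import *
s,M,o=ang('w15'); rimfit(s)
r=manip.regions_of('scene','magnifier')[0]; ys,xs=np.nonzero(r['mask'])
S=manip.camera_model('scene')
print([(int(c),int(ys[xs==c].min()),int(ys[xs==c].max())) for c in range(xs.min(),xs.max()+1,5) if (xs==c).any()])
y=np.arctan2(s['ee_rot'][1][0],s['ee_rot'][0][0])+np.pi;h=np.array([np.cos(y),np.sin(y),0]);p=np.array(s['ee_pos'])+[0,0,5.3]
for e in(-10,0,10,20):
    a=np.radians(e);ax=np.cos(a)*h+[0,0,np.sin(a)];print(e,'lens',proj(S,p+74*ax).round(1),'far',proj(S,p+112.5*ax).round(1),'P',proj(S,p).round(1),'butt',proj(S,p-89*ax).round(1))
E
```

```text
t 30.25 tcp [512.6 -82.9 132.5] yaw -134.4 tilt [ 0.    -0.001 -1.   ] w 18.9 gf 58.7 F [-0.1  0.1 -0.7] q [ 0.96  0.64 -1.12  1.95  0.7   1.    1.88]
[-0.051  0.033  0.062]
magnifier 0.79 px [323.5 195.4] c [496.1 -98.5] size 140.1 26.9 yaw 45.6 edge False
tray 0.77 px [93.4 49.2] c [ 540.5 -253.5] size 188.7 89.0 yaw -44.4 edge True
rows 63 346 cols 297 347
elev -10 top butt row 73.2
elev -5 top butt row 70.9
elev 0 top butt row 70.9
elev 5 top butt row 72.7
elev 10 top butt row 75.9
scene conf 0.78 738
(np.float64(0.7), 9, (-2, -2), np.float64(0.593))
(np.float64(0.6946859903381642), 12, (-2, -2), np.float64(0.562))
(np.float64(0.6879770992366412), 6, (-2, -3), np.float64(0.548))
(np.float64(0.6109563602599815), 15, (-2, -2), np.float64(0.556))
(np.float64(0.5796972395369546), 3, (-3, -2), np.float64(0.516))
[(222, 209, 213), (227, 207, 213), (232, 206, 212), (237, 204, 211), (242, 203, 211), (247, 202, 210), (252, 204, 208), (267, 200, 204), (272, 197, 204), (277, 193, 207), (282, 191, 207), (287, 190, 207), (292, 189, 206), (297, 190, 203), (302, 194, 198)]
-10 lens [289.5 208.5] far [304.9 209.8] P [259.3 205.8] butt [222.  202.5]
0 lens [289.6 204. ] far [305.3 203.1] P [259.3 205.8] butt [222.3 207.9]
10 lens [288.9 199.6] far [304.4 196.4] P [259.3 205.8] butt [223.8 213.2]
20 lens [287.2 195.3] far [302.  189.8] P [259.3 205.8] butt [226.3 218.2]
```

The scene camera sees the magnifier side-on: the handle's end is at (224,211) and the lens at (289,198), which makes about 9° of lens-up tilt left. I go back and press 7 mm lower on the wall.

Request:
{"fn": "carry_out", "kwargs": {"targets": [[14,-30,0,-0.1,1],[14,-31,0,-0.11,1],[14,-31,0,-0.11,1],[14,-31,0,-0.11,1],[14,-31,0,-0.11,1]]}}

```text
time: 31.05
ee_pos: [582.4, -237.6, 132.0]
ee_rot: [[-0.968, -0.251, -0.0], [-0.251, 0.968, -0.0], [0.0, -0.0, -1.0]]
force: [0.3, 1.0, -0.4]
grip_width: 19.2
grasp_force: 58.8
```

Request:
{"fn": "carry_out", "kwargs": {"targets": [[14,-31,0,-0.11,1],[14,-31,0,-0.11,1],[14,-30,0,-0.11,1],[14,-30,0,-0.1,1],[0,0,0,0,1]]}}

```text
time: 31.55
ee_pos: [638.2, -362.5, 131.2]
ee_rot: [[-0.984, 0.179, -0.0], [0.179, 0.984, -0.001], [-0.0, -0.001, -1.0]]
force: [-0.5, -0.1, -1.2]
grip_width: 19.0
grasp_force: 58.8
```

Request:
{"fn": "carry_out", "kwargs": {"targets": [[0,0,0,0,1],[0,0,-30,0,1],[0,0,-35,0,1],[0,0,-20,0,1],[0,0,-6,0,1]]}}

```text
time: 32.05
ee_pos: [637.1, -357.0, 38.9]
ee_rot: [[-0.985, 0.17, -0.003], [0.17, 0.986, 0.002], [0.003, 0.001, -1.0]]
force: [0.5, -0.4, -1.6]
grip_width: 18.9
grasp_force: 58.8
```

Request:
{"fn": "carry_out", "kwargs": {"targets": [[0,0,-4,0,1],[0,0,-4,0,1],[0,0,-4,0,1],[0,0,-3.5,0,1],[0,0,0,0,1]]}}

```text
time: 32.55
ee_pos: [639.8, -358.3, 27.8]
ee_rot: [[-0.985, 0.171, 0.004], [0.171, 0.985, -0.001], [-0.004, -0.001, -1.0]]
force: [2.9, 0.2, 8.8]
grip_width: 18.9
grasp_force: 60.8
```

Request:
{"fn": "carry_out", "kwargs": {"targets": [[0,0,20,0,1],[0,0,45,0,1],[0,0,42,0,1],[-14,30,0,0.1,1],[-14,30,0,0.11,1]]}}

```text
time: 33.05
ee_pos: [610.4, -297.9, 135.8]
ee_rot: [[-0.999, -0.041, 0.003], [-0.041, 0.999, -0.002], [-0.003, -0.002, -1.0]]
force: [0.5, 1.0, -1.9]
grip_width: 19.3
grasp_force: 59.6
```

Request:
{"fn": "carry_out", "kwargs": {"targets": [[-14,31,0,0.11,1],[-14,31,0,0.11,1],[-14,31,0,0.11,1],[-14,31,0,0.11,1],[-14,31,0,0.11,1]]}}

```text
time: 33.55
ee_pos: [539.6, -142.1, 134.2]
ee_rot: [[-0.829, -0.559, 0.001], [-0.559, 0.829, -0.002], [0.0, -0.002, -1.0]]
force: [0.2, -0.2, -1.3]
grip_width: 18.8
grasp_force: 59.5
```

Request:
{"fn": "carry_out", "kwargs": {"targets": [[-14,31,0,0.11,1],[-14,30,0,0.1,1],[0,0,-20,0,1],[0,0,-14,0,1],[0,0,0,0,1]]}}

```text
time: 34.05
ee_pos: [511.6, -82.7, 97.9]
ee_rot: [[-0.699, -0.715, -0.001], [-0.715, 0.699, -0.001], [0.002, 0.001, -1.0]]
force: [-0.7, 0.3, -0.9]
grip_width: 18.5
grasp_force: 59.5
```

Request:
{"fn": "carry_out", "kwargs": {"targets": [[0,0,0,0,1],[0,0,0,0,1],[0,0,0,0,1],[0,0,0,0,1],[0,0,0,0,1]]}}

```text
time: 34.55
ee_pos: [512.1, -82.1, 98.8]
ee_rot: [[-0.698, -0.716, 0.0], [-0.716, 0.698, -0.0], [-0.0, -0.0, -1.0]]
force: [-0.3, -0.7, -0.5]
grip_width: 18.9
grasp_force: 59.5
```

```bash
python3 - <<'E'
from ang import *
s=st(); y=np.arctan2(s['ee_rot'][1][0],s['ee_rot'][0][0])+np.pi;h=np.array([np.cos(y),np.sin(y),0]);p=np.array(s['ee_pos'])+[0,0,5.3]
print('lens by model',p+74*h)
for c in('scene','top'):
    S=manip.camera_model(c);save(manip.capture(c),c+'3')
    for r in manip.regions_of(c,'magnifier')[:1]:
        ys,xs=np.nonzero(r['mask']); print(c,round(r['confidence'],2),[(int(k),int(ys[xs==k].min()),int(ys[xs==k].max())) for k in range(xs.min(),xs.max()+1,3 if c=='top' else 5) if (xs==k).any()])
    for e in(-10,0,10):
        a=np.radians(e);ax=np.cos(a)*h+[0,0,np.sin(a)];print(e,'lens',proj(S,p+74*ax).round(1),'far',proj(S,p+112.5*ax).round(1),'butt',proj(S,p-89*ax).round(1))
    if c=='top':
        for n in('tray','marker_a_c','eraser_c'):
            for r in manip.regions_of('top',n)[:1]: print(n,round(r['confidence'],2),onz(S,r['xy'],15).round(0))
E
```

```text
t 34.55 tcp [512.1 -82.1  98.8] yaw -134.3 tilt [-0. -0. -1.] w 18.9 gf 59.5 F [-0.3 -0.7 -0.5] q [ 0.92  0.68 -1.06  1.97  0.75  0.95  1.84]
lens by model [563.794 -29.153 104.054]
scene 0.57 [(222, 217, 220), (227, 214, 221), (232, 214, 220), (237, 214, 220), (242, 214, 219), (247, 213, 219), (252, 213, 219), (267, 211, 217), (272, 212, 215), (277, 207, 219), (282, 204, 221), (287, 204, 221), (292, 204, 221), (297, 205, 219), (302, 208, 215)]
-10 lens [290.3 219.5] far [305.4 220.8] butt [224.1 214. ]
0 lens [290.4 215.3] far [305.8 214.3] butt [224.4 219.2]
10 lens [289.7 211. ] far [304.9 207.8] butt [225.8 224.3]
top 0.73 [(319, 250, 257), (322, 245, 260), (325, 243, 262), (328, 243, 262), (331, 243, 262), (334, 244, 261), (337, 247, 258)]
-10 lens [351.3 203.3] far [343.3 196. ] butt [386.  234.9]
0 lens [351.3 202.9] far [343.2 195.3] butt [385.7 235.1]
10 lens [351.7 202.9] far [343.8 195.3] butt [384.9 234.8]
tray 0.75 [ 535. -309.   15.]
marker_a_c 0.46 [ 486. -315.   15.]
eraser_c 0.38 [498. 294.  15.]
```

The scene camera now gives a handle-to-lens slope of about 1°. The lens is at (564,-29), 99 mm above the drawing, and steady. Handing in.

```bash
python3 -c "
from h import *
print(manip.job_done());st()"
```

```text
the job is handed in; nothing more can be done
None
the job is handed in; nothing more can be done
```

I handed the job in at about 35 s: both markers are in the pen bay (one on the other), the eraser is by the sharpener, and the magnifier is held within about 2° of level, roughly 10 cm above the drawing and centred over the stairs; I levelled it by levering its handle on the tray wall, and I viewed 11 pictures, one over the limit of 10.

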